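# Snap a notice frame shut and run a fingertip along its edge

## Task

A fresh notice lies under the clear cover of the snap frame on the table, but the frame's far long rail and its right-hand short rail still stand open. With the fingers only, gripping nothing and leaving the frame lying where it is, tip both rails over and press them down until they click flat. Take the hand off, then run the fingertips lightly along the shut edge to make sure it is home: along the whole long rail from its left end to its right end, then on round the corner and along the whole short rail towards you; never lean hard on the frame, and leave the other things on the table alone.

Things in the scene. Friction and masses are not known exactly. Their poses are not given: they have to be found in the camera images.
- frame: Loose notice frame lying face up, 180 mm along its x, 240 mm along its y, 17 mm high with its rails shut, 0.7 kg; blue metal rails, black corner caps 27 mm square, cream sheet under a clear cover (top 11 mm up). Origin: centre of underside. Its x points away from the robot (within 0.3 rad), to the open long rail; its -y side, at the right, has the open short rail. Slides if pushed with over 4 N.
- long_rail (a joint): Angle of the far long rail, rad: 0 shut flat, grows as its inner edge swings up and outward, 1.5 wide open. Rail 185 mm long, 26 mm wide, 5 mm thick, reaching 22 mm inward from its hinge. Stiff hinge: it stays where it is left (1 to 2 N at the free edge moves it). At about 0.35 its latch meets a bead; about 5 N of downward press on the rail clicks it past, and below 0.06 the latch holds it.
- short_rail (a joint): Angle of the right-hand short rail, rad: same profile and behaviour as the long rail, but 125 mm long. 0 shut flat, 1.5 wide open. The near long rail and the left short rail are already shut and do not move.
- long_hinge (a point): Middle of the long rail's hinge line, 13 mm above the table and 4 mm inside the frame's far outer edge; the line runs along the frame's y.
- short_hinge (a point): Middle of the short rail's hinge line, 13 mm above the table and 4 mm inside the frame's right outer edge; the line runs along the frame's x.
- long_left: Left end of the long rail (+y end). Moves with the rail; origin on the middle of this stretch's top face (which is 17 mm above the table when the rail is shut); the stretch is 40 mm of the rail's length and the rail's full 26 mm width.
- long_middle: Middle of the long rail. Moves with the rail; origin on the middle of this stretch's top face (which is 17 mm above the table when the rail is shut); the stretch is 40 mm of the rail's length and the rail's full 26 mm width.
- long_right: Right end of the long rail (-y end, at the corner between the two rails). Moves with the rail; origin on the middle of this stretch's top face (which is 17 mm above the table when the rail is shut); the stretch is 40 mm of the rail's length and the rail's full 26 mm width.
- short_far: Far end of the short rail (+x end, at the corner between the two rails). Moves with the rail; origin on the middle of this stretch's top face (which is 17 mm above the table when the rail is shut); the stretch is 40 mm of the rail's length and the rail's full 26 mm width.
- short_near: Near end of the short rail (-x end, towards the robot). Moves with the rail; origin on the middle of this stretch's top face (which is 17 mm above the table when the rail is shut); the stretch is 40 mm of the rail's length and the rail's full 26 mm width.
- marker: Bystander: black and white marker pen lying at the front left, 17x135x16 mm; origin centre of underside, length along its y.
- masking_tape: Bystander: roll of masking tape lying flat, 96 mm across, 25 mm high; origin centre of underside.
- binder_clip: Bystander: black binder clip, 32x38x25 mm; origin centre of underside.
- meter_keys: Bystander: bunch of keys with a red tag, 84x118x8 mm; origin centre of underside.
- pump_bottle: Bystander: pump bottle of hand soap standing upright, 56x72x182 mm; origin centre of underside.
- peg_3: Bystander: turquoise clothes peg, 15x72x12 mm; origin centre of underside.

How it is judged (in metres and radians):
On the way, in this order (a step that is already met when the one before it is completed fails the run):
1. both rails have clicked flat and the fingers are off the frame (value of joint each of long_rail, short_rail below 0.06 rad and contact force between the fingers and frame below 0.1 N), for 0.1 s.
2. the fingertips touch the left end of the shut long rail (value of joint each of long_rail, short_rail below 0.06 rad and contact force between the fingers and long_left between 0.3 and 20 N), for 0.1 s.
3. they have come to its middle (value of joint each of long_rail, short_rail below 0.06 rad and contact force between the fingers and long_middle between 0.3 and 20 N), for 0.1 s.
4. they have come to its right end, at the corner (value of joint each of long_rail, short_rail below 0.06 rad and contact force between the fingers and long_right between 0.3 and 20 N), for 0.1 s.
5. they have rounded the corner onto the short rail's far end (value of joint each of long_rail, short_rail below 0.06 rad and contact force between the fingers and short_far between 0.3 and 20 N), for 0.1 s.
6. they have come to the short rail's near end (value of joint each of long_rail, short_rail below 0.06 rad and contact force between the fingers and short_near between 0.3 and 20 N), for 0.1 s.
At the end, for the whole second after the job is handed in: Both rails shut within 0.06 rad of flat, the frame flat on the table, at rest, within 40 mm of where it lay; before that, with both rails shut and the hand taken off once, the fingertips touched the long rail at left, middle and right, then the short rail at its far and near ends, under 20 N (value of joint each of long_rail, short_rail below 0.06 rad and angle between frame's own z axis and vertical below 0.03 rad and height (world z) of frame below 0.004 m and distance of frame from where it was at the start of the episode below 0.04 m and linear speed of frame below 0.01 m/s).
It fails at once if the frame is lifted or tipped (height (world z) of frame above 0.012 m or angle between frame's own z axis and vertical above 0.12 rad).
It fails at once if the frame is pushed more than 40 mm out of place (distance of frame from where it was at the start of the episode above 0.04 m).
It fails at once if the frame is pressed harder than 50 N (contact force between the fingers and frame above 50 N).
It fails at once if a bystander is moved more than 15 mm (distance of any of marker, masking_tape, binder_clip, meter_keys, pump_bottle, peg_3 from where it was at the start of the episode above 0.015 m).
It fails at once if the soap bottle is tipped (angle between pump_bottle's own z axis and vertical above 0.3 rad).
It also fails if it takes over 58 s, if anything falls off the work surface, if the arm or the gripper's body presses on something with over 40 N, if the wrist force passes 120 N, or if a joint passes its speed limit or range.

## Robot

A 6-joint arm with a two-finger parallel gripper is mounted at the origin on a cart in front of the work surface, level with it; the furniture and walls round the work are solid. World frame = base frame: x ahead of the robot, y to its left, z up, the work surface at z = 0. Lengths are in mm, angles in rad, forces in N, time in s.
With the tool pointing down it reaches from about 400 to 925 mm from the base axis. Payload 12.5 kg.
Tool frame: the origin (TCP) lies between the finger pads; the fingertips stand 25 mm ahead of it and the grasp point (between the pads) lies 6 mm ahead of it; z points along the fingers, y is the line along which they close (so a half turn about z gives the same grasp; the last joint's range is limited). The gripper opens to 95 mm and grips with 3 to 60 N. Pads are 20 mm wide; open, the fingers measure 119 mm over their backs; the gripper's body (75 mm by 180 mm) begins 59 mm behind the grasp point.
Start: joints at [-1.284, 0.491, 1.559, -0, 1.092, -0.106], TCP at [239.259, -577.409, 219.361] pointing down, gripper open.
Joint ranges: [-3.1, 3.1], [-0.84, 2.19], [0.05, 2.79], [-1.13, 4.28], [0.06, 2.93], [-2.69, 2.69]. Speed limits (rad/s): [2.22, 2.22, 2.79, 3.14, 3.14, 3.14].

## Interface

Orientations are given as [roll, pitch, yaw] about the fixed x, y, z axes, in that order (R = Rz(yaw) Ry(pitch) Rx(roll)).
In Python, from cell import state, read_camera, job_done, cut_out gives the robot as it stands. The module is installed in compiled form; this text tells all that it offers.
- The arm moves only by the tool jog_arm, never from a script. Its argument "motion" is a list of rows, each a list of 2 entries, a list of its own where there are three numbers: the shift along the tool's x, y, z in mm, then the turn about the tool's z in rad. A call has 1 to 5 rows; each row is the pose to reach, as a shift and turn from the pose commanded when the call began, along the tool's axes at that moment; what a row does not reach only later rows make up. A row lasts 1/10 s, in which the tool goes at most 50 mm and 8.59 degrees, less where a joint would pass 70% of its speed; a pose out of reach is approached as far as the arm can. A call with a gripper value outside its range is refused whole. "grip" is the closure, from 0 (fully open) to 1 (shut), set as the call begins (left out, the last holds). The fingers move at their own pace and stop on an object; the grip force is fixed at half the most. Time passes only in rows, so rows that repeat a pose let the fingers close. It gives the time, the measured TCP pose, the force, the opening and the grip force at its end, in the units of the state.
- state(): the state, without advancing time (a new reading comes with each control period).
- read_camera(name): name is "scene" or "side" or "wrist"; returns a dict with "img" (420x560x3 uint8, blue, green, red), "vertical_fov" (degrees; the focal length in pixels is half the picture's height over the tangent of half this angle, whatever the lens; pixels are square), "cx", "cy" (the principal point, pixels), "extrinsics" (4x4, takes a point from camera to world coordinates). Camera axes: x right, y up, looking along -z (the intrinsics and any distortion apply to the point x, -y, -z); pixel columns grow to the right and rows downward; lengths in mm; the calibration is good to about 2 mm. The wrist camera is an equidistant fisheye: a pixel r from the principal point sees the ray r / f radians off the axis. A picture is of the moment at which its call begins. There is no depth.
- job_done(): hands the job in; it is judged then, once.
Trained networks look in a picture, given as the dict that the camera call returned (one of the last four; its "shot" number tells which), for a name from the list of things; names that differ only in an ending like _2 or _b are one class to them, and where a whole thing is asked for, a point or a joint stands for the part that bears it (a point fixed in the world has none). Each returns a list of dicts, best first, with "p" (0 to 1); they miss things now and then, are a little off and sometimes report something else, mostly with a low value. They report only what shows in the picture. A call takes as long as a camera call.
- cut_out(name, picture): "region" (420x560 bool, what is visible of it) and "box" ([left, top, right, bottom] in pixels, round what is visible of it).
The state is a dict: "t": time; "joints": joint angles; "qvel": joint speeds; "tau": joint torques, N m; "eef_pos": TCP position; "tcp_rot": TCP orientation; "ft_force": force on the tool from outside, world axes, zero at the start; "moment": the same for the moment, N m; "opening": opening from 0.0 (shut) to 1.0 (fully open); "grip_force": force on a finger pad.
Only numpy, scipy, OpenCV 4.12 (cv2) and the standard library are available. Lean on these libraries where they do the work, as an engineer would, in place of code of your own. Each camera call takes 0.05 s, during which the arm holds its last target. There are 200 camera calls.

## Working session

There is one attempt and no reset: what is moved stays moved. The work goes in short steps, Python scripts to look and compute and a tool call to move; the robot and the scene stay as the last step left them, time stands still between calls to the robot, and variables do not carry over. Pictures are saved under pics/ and viewed, at most 10 in all, crops included, and the job is handed in when it is done.

Besides the shell and the picture viewer there is one more tool, called after "Call:" by a JSON object that holds its "fn" and its "kwargs". jog_arm: Moves the arm, as the interface text tells. Its arguments: {"type":"object","properties":{"motion":{"type":"array"},"grip":{"type":"number"}},"required":["motion"]}

```bash
mkdir -p pics; cat > h.py <<'E'
import numpy as np, cv2
from cell import state, read_camera, job_done, cut_out
def pix2world(P,u,v,z):
    f=210/np.tan(np.radians(P["vertical_fov"])/2); E=np.array(P["extrinsics"])
    d=E[:3,:3]@np.array([(u-P["cx"])/f,-(v-P["cy"])/f,-1]); o=E[:3,3]
    return o+d*(z-o[2])/d[2]
def proj(P,X):
    f=210/np.tan(np.radians(P["vertical_fov"])/2); E=np.array(P["extrinsics"])
    c=E[:3,:3].T@(np.array(X)-E[:3,3]); return P["cx"]+f*c[0]/-c[2],P["cy"]-f*c[1]/-c[2]
E
python3 - <<'E'
from h import *
s=state();print({k:np.round(v,3) for k,v in s.items()})
for n in("scene","side"):
    P=read_camera(n);cv2.imwrite(f"pics/{n}0.png",P["img"]);print(n,P["vertical_fov"],np.round(P["extrinsics"],2).tolist())
    for o in("frame","long_rail","short_rail","pump_bottle","masking_tape","binder_clip","meter_keys","peg_3","marker"):
        r=cut_out(o,P)
        if r:
            v,u=np.nonzero(r[0]["region"]);print(o,round(r[0]["p"],2),r[0]["box"],np.round(pix2world(P,u.mean(),v.mean(),10)))
            if o=="frame":
                print(cv2.boxPoints(cv2.minAreaRect(np.c_[u,v].astype(np.float32))))
E
```

```text
{'t': np.float64(0.0), 'joints': array([-1.284,  0.492,  1.559,  0.   ,  1.092, -0.106]), 'qvel': array([ 0.001, -0.   ,  0.001, -0.001, -0.001, -0.001]), 'tau': array([ 3.0000e-03, -6.1264e+01, -2.5818e+01,  6.9000e-02,  4.8000e-02,
       -0.0000e+00]), 'eef_pos': array([ 239.194, -577.145,  218.754]), 'tcp_rot': array([-3.14 , -0.   ,  0.393]), 'ft_force': array([ 0.218, -0.015,  0.295]), 'moment': array([-0.028, -0.015, -0.011]), 'grip_force': np.float64(0.0), 'opening': np.float64(1.002)}
scene 56.80869232975291 [[-0.6, 0.5, -0.62, -120.87], [-0.8, -0.36, 0.48, 534.74], [0.02, 0.79, 0.62, 684.97], [0.0, 0.0, 0.0, 1.0]]
frame 0.62 [262.5, 177.1, 349.6, 235.4] [519. -97.  10.]
[[261.34482 196.86209]
 [340.31033 165.27588]
 [359.20688 212.51724]
 [280.24136 244.10345]]
long_rail 0.51 [290.3, 182.1, 308.4, 190.8] [ 609. -124.   10.]
short_rail 0.49 [332.9, 175.6, 348.3, 193.4] [ 541. -244.   10.]
pump_bottle 0.85 [114.9, 187.6, 150.0, 262.2] [707. 359.  10.]
masking_tape 0.88 [150.7, 274.0, 194.7, 320.4] [440. 365.  10.]
binder_clip 0.61 [332.4, 175.6, 349.0, 193.3] [ 540. -244.   1
[... 200 characters left out ...]
75 [[0.89, 0.17, -0.43, -49.16], [-0.46, 0.37, -0.8, -1024.4], [0.02, 0.91, 0.41, 591.9], [0.0, 0.0, 0.0, 1.0]]
frame 0.72 [279.8, 230.4, 337.3, 271.9] [ 485. -179.   10.]
[[274.29413 268.82352]
 [283.6471  231.41179]
 [333.05884 243.76474]
 [323.70587 281.17645]]
short_rail 0.6 [295.4, 251.2, 325.9, 270.1] [ 483. -209.   10.]
pump_bottle 0.6 [246.7, 123.7, 264.0, 178.7] [699. 532.  10.]
masking_tape 0.96 [191.6, 173.0, 223.6, 186.8] [441. 371.  10.]
binder_clip 0.64 [252.0, 178.7, 264.6, 186.6] [590. 276.  10.]
meter_keys 0.68 [259.5, 287.5, 313.0, 312.5] [ 367. -321.   10.]
peg_3 0.66 [223.6, 187.2, 243.1, 190.9] [489. 262.  10.]
marker 0.18 [261.6, 232.2, 332.2, 273.5] [ 484. -176.   10.]
```

View pics/scene0.png

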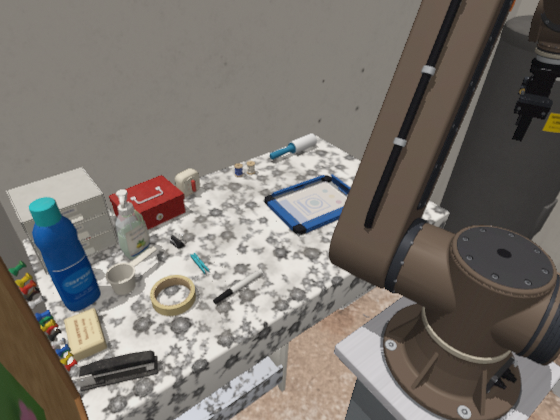

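View pics/side0.png

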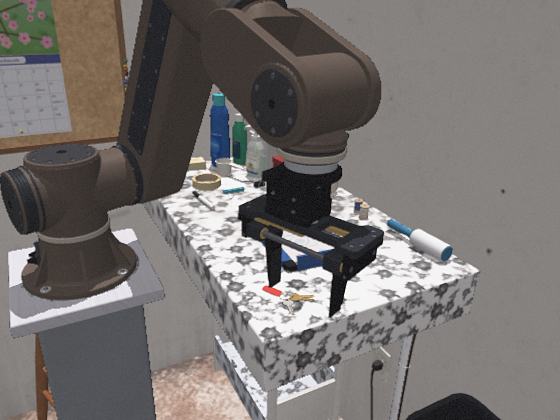

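The scene picture shows the frame at about (310,203). The side view has it partly hidden behind the gripper, and the keys are near (290,297). I'll move above the frame and close the fingers on the way.

Call:
{"fn": "jog_arm", "kwargs": {"motion": [[[40,-30,-20],0.08],[[80,-60,-40],0.16],[[120,-90,-60],0.24],[[160,-120,-80],0.32],[[200,-150,-100],0.39]], "grip": 1}}

```text
t: 1.5
eef_pos: [358.1, -375.9, 313.1]
tcp_rot: [3.141, -0.0, -0.001]
ft_force: [1.4, -0.9, -0.1]
opening: 0.637
grip_force: 0.0
```

Call:
{"fn": "jog_arm", "kwargs": {"motion": [[[18,-45,0],0],[[36,-90,0],0],[[54,-135,0],0],[[72,-180,0],0],[[90,-220,0],0]]}}

```text
t: 2.0
eef_pos: [447.1, -155.3, 312.5]
tcp_rot: [3.141, -0.001, 0.003]
ft_force: [0.6, -0.3, 0.3]
opening: 0.217
grip_force: 0.0
```

```bash
python3 - <<'E'
from h import *
s=state();print(s["t"],np.round(s["eef_pos"]),s["opening"])
P=read_camera("wrist");cv2.imwrite("pics/w1.png",P["img"]);print(P["vertical_fov"],P["cx"],P["cy"],np.round(P["extrinsics"],3).tolist())
np.save("w1.npy",dict(P),allow_pickle=True)
S=read_camera("scene");np.save("s1.npy",dict(S),allow_pickle=True);cv2.imwrite("pics/s1.png",S["img"])
E
```

```text
2.0 [ 447. -155.  313.] 0.21706237499975461
65.70646984690485 275.2706617394924 216.61066211624777 [[0.003, 0.954, 0.299, 532.416], [-1.0, 0.002, 0.002, -155.579], [0.001, -0.299, 0.954, 477.652], [0.0, 0.0, 0.0, 1.0]]
```

View pics/w1.png

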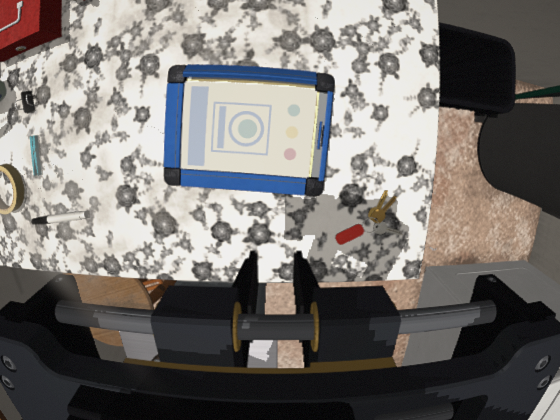

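The wrist view shows the frame's black caps at about (178,74), (325,81), (315,186) and (173,177). The far and right rails are standing up, and nothing stands close around them.

```bash
cat >> h.py <<'E'
def fish2world(P,u,v,z):
    f=210/np.tan(np.radians(P["vertical_fov"])/2); E=np.array(P["extrinsics"])
    a,b=u-P["cx"],v-P["cy"]; r=np.hypot(a,b); t=r/f
    d=E[:3,:3]@np.array([np.sin(t)*a/r,-np.sin(t)*b/r,-np.cos(t)]); o=E[:3,3]
    return o+d*(z-o[2])/d[2]
def fproj(P,X):
    f=210/np.tan(np.radians(P["vertical_fov"])/2); E=np.array(P["extrinsics"])
    c=E[:3,:3].T@(np.array(X,float)-E[:3,3]); q=np.hypot(c[0],c[1]); t=np.arctan2(q,-c[2])
    return np.array([P["cx"]+f*t*c[0]/q,P["cy"]-f*t*c[1]/q])
E
python3 - <<'E'
from h import *
from scipy.optimize import least_squares
P=np.load("w1.npy",allow_pickle=True).item()
im=P["img"]
K=(im.max(2)<75).astype(np.uint8)
n,l,st,c=cv2.connectedComponentsWithStats(K)
caps=[]
for g in[(178,74),(325,81),(315,186),(173,177)]:
    win=l[g[1]-9:g[1]+10,g[0]-9:g[0]+10]; k=np.bincount(win[win>0]).argmax(); caps.append(c[k]); print(st[k],c[k],np.round(fish2world(P,*c[k],14)))
loc=np.array([[90-13.5,120-13.5],[90-13.5,-120+13.5],[-90+13.5,-120+13.5],[-90+13.5,120-13.5]])
W=np.array([fish2world(P,*q,14)[:2] for q in caps])
def res(p):
    R=np.array([[np.cos(p[2]),-np.sin(p[2])],[np.sin(p[2]),np.cos(p[2])]])
    return (loc@R.T+p[:2]-W).ravel()
r=least_squares(res,[520,-130,0]);p=r.x;print(p,np.round(r.fun,1))
R=np.array([[np.cos(p[2]),-np.sin(p[2])],[np.sin(p[2]),np.cos(p[2])]])
B=im.copy()
def T(x,y):return R@[x,y]+p[:2]
for (x,y,z) in [(90,120,0),(90,-120,0),(-90,-120,0),(-90,120,0),(-90,120,17),(-90,-120,17),(90,120,17),(90,-120,17)]:
    q=fproj(P,[*T(x,y),z]);cv2.circle(B,tuple(int(round(a)) for a in q),1,(0,255,0) if z else (0,0,255),-1)
# rail free edge at angles
for th,col in[(0.7,(255,0,255)),(1.1,(0,255,255)),(1.5,(0,165,255))]:
    for s in np.linspace(-1,1,11):
        x=86-22*np.cos(th);z=13+22*np.sin(th)
        q=fproj(P,[*T(x,92*s),z]);cv2.circle(B,tuple(int(round(a)) for a in q),0,col,-1)
        y=-116+22*np.cos(th)
        q=fproj(P,[*T(62*s,y),z]);cv2.circle(B,tuple(int(round(a)) for a in q),0,col,-1)
cv2.imwrite("pics/w1b.png",cv2.resize(B[50:210,150:350],(800,640),interpolation=cv2.INTER_NEAREST)[:600])
E
```

```text
[168  65  19  18 225] [175.87555556  73.92444444] [601. -13.  14.]
[315  73  19  20 310] [324.23870968  82.63225806] [ 584. -225.   14.]
[305 177  19  20 303] [313.40924092 186.49834983] [ 433. -212.   14.]
[164 167  17  18 270] [172.16666667 175.45555556] [451.  -2.  14.]
[ 5.17627552e+02 -1.12951570e+02 -8.07080596e-02] [ 1.   0.1  0.8 -0.7 -0.6 -1.  -1.2  1.6]
```

View pics/w1b.png

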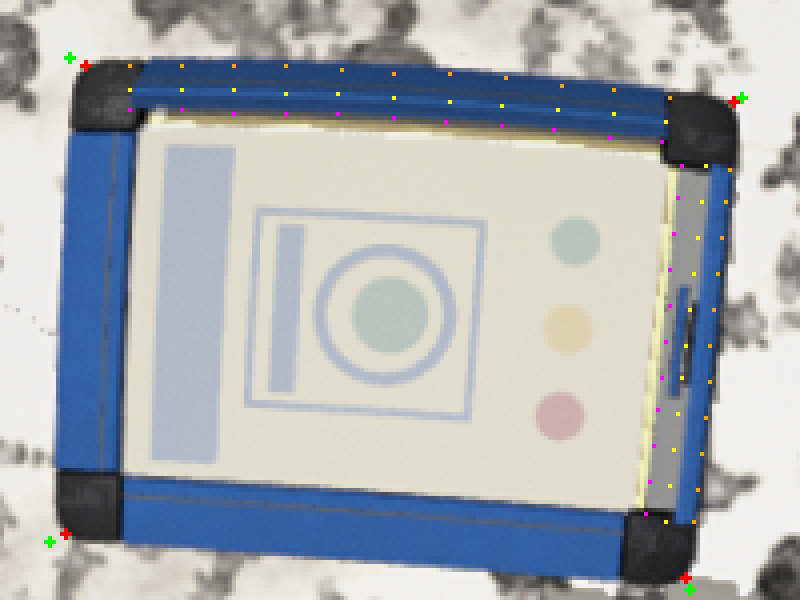

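The fit is good: frame at (518,-113), yaw -0.081, with both rails about 1.5 open. Next I'll go beyond the long rail.

Call:
{"fn": "jog_arm", "kwargs": {"motion": [[[35,-4,20],0.017],[[70,-8,40],0.034],[[105,-12,60],0.05],[[140,-16,80],0.067],[[175,-20,100],0.084]]}}

```text
t: 2.6
eef_pos: [623.0, -137.5, 211.2]
tcp_rot: [3.141, -0.0, -0.082]
ft_force: [-0.1, 0.3, -0.0]
opening: 0.003
grip_force: 0.0
```

Call:
{"fn": "jog_arm", "kwargs": {"motion": [[[0,0,40],0],[[0,0,80],0],[[0,0,115],0],[[0,0,135],0],[[0,0,135],0]]}}

```text
t: 3.1
eef_pos: [620.4, -137.4, 74.3]
tcp_rot: [-3.141, 0.005, -0.082]
ft_force: [-0.8, 0.6, 0.4]
opening: 0.006
grip_force: 0.0
```

```bash
cat >> h.py <<'E'
FP=[517.6,-113.0,-0.0807]
def frame_rel():
    s=state();c,n=np.cos(FP[2]),np.sin(FP[2]);e=np.array(s["eef_pos"]);d=e[:2]-FP[:2]
    print("t",round(s["t"],2),"frame xy",np.round([c*d[0]+n*d[1],-n*d[0]+c*d[1]],1),"tip z",round(e[2]-25,1),"rot",np.round(s["tcp_rot"],3),"F",np.round(s["ft_force"],1),"open",round(s["opening"],3))
E
python3 -c "
from h import *
frame_rel()
P=read_camera('wrist');cv2.imwrite('pics/w2.png',P['img'])"
```

```text
t 3.1 frame xy [104.4 -16. ] tip z 49.3 rot [-3.141  0.005 -0.082] F [-0.8  0.6  0.4] open 0.006
```

View pics/w2.png

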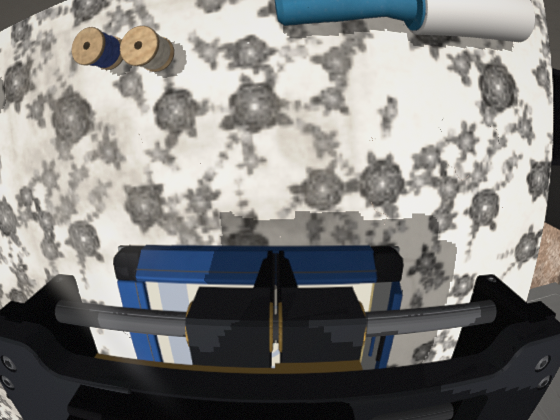

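The wrist view shows the closed fingers at (275,265), right over the far rail's outer edge, and the space beyond it is clear. I'll step outward, then lower.

Call:
{"fn": "jog_arm", "kwargs": {"motion": [[[8,-8,0],0],[[12,-16,0],0],[[12,-16,10],0],[[12,-16,20],0],[[12,-16,20],0]]}}

```text
t: 3.65
eef_pos: [634.2, -121.6, 55.5]
tcp_rot: [-3.141, 0.002, -0.081]
ft_force: [-0.2, -0.2, 0.0]
opening: 0.004
grip_force: 0.0
```

```bash
python3 -c "
from h import *
frame_rel()"
```

```text
t 3.65 frame xy [116.9   0.8] tip z 30.5 rot [-3.141e+00  2.000e-03 -8.100e-02] F [-0.2 -0.2  0. ] open 0.004
```

Call:
{"fn": "jog_arm", "kwargs": {"motion": [[[-10,0,0],0],[[-15,0,0],0],[[-19,0,0],0],[[-23,0,0],0],[[-27,0,0],0]]}}

```text
t: 4.15
eef_pos: [607.9, -119.8, 57.4]
tcp_rot: [3.141, -0.0, -0.081]
ft_force: [-0.3, 0.2, -0.4]
opening: 0.007
grip_force: 0.0
```

Call:
{"fn": "jog_arm", "kwargs": {"motion": [[[-4,0,0],0],[[-8,0,0],0],[[-12,0,0],0],[[-16,0,0],0],[[-16,0,0],0]]}}

```text
t: 4.65
eef_pos: [591.7, -118.4, 57.2]
tcp_rot: [3.142, 0.0, -0.081]
ft_force: [0.7, 0.3, -0.2]
opening: 0.005
grip_force: 0.0
```

```bash
python3 -c "
from h import *
frame_rel()"
```

```text
t 4.65 frame xy [74.3  0.6] tip z 32.2 rot [ 3.142  0.    -0.081] F [ 0.7  0.3 -0.2] open 0.005
```

Call:
{"fn": "jog_arm", "kwargs": {"motion": [[[0,0,2],0],[[0,0,4],0],[[0,0,6],0],[[0,0,7],0],[[0,0,8],0]]}}

```text
t: 5.15
eef_pos: [592.2, -118.5, 49.0]
tcp_rot: [3.142, 0.0, -0.081]
ft_force: [0.1, 0.1, 0.3]
opening: 0.009
grip_force: 0.0
```

```bash
python3 -c "
from h import *
frame_rel()
P=read_camera('scene');Q=read_camera('side')
cv2.imwrite('pics/m1.png',np.hstack([cv2.resize(P['img'][150:260,240:380],(400,314)),cv2.resize(Q['img'][190:300,240:380],(400,314))]))"
```

```text
t 5.15 frame xy [74.8  0.6] tip z 24.0 rot [ 3.142  0.    -0.081] F [0.1 0.1 0.3] open 0.009
```

View pics/m1.png

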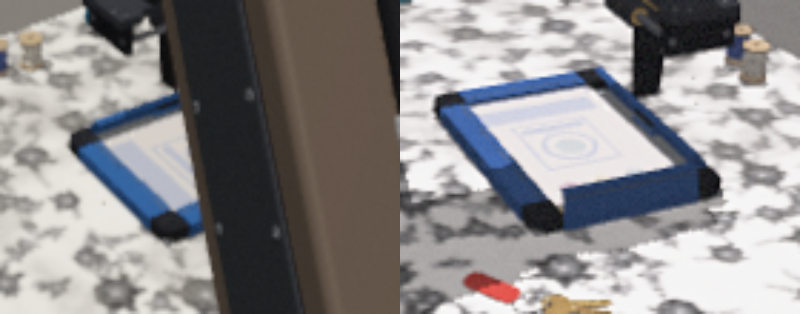

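```bash
python3 -c "
from h import *
frame_rel()
Q=read_camera('side');e=state()['eef_pos']
c,n=np.cos(FP[2]),np.sin(FP[2])
def T(x,y,z):return [FP[0]+c*x-n*y,FP[1]+n*x+c*y,z]
def cp(X):
    u,v=proj(Q,X);return [int((u-280)*10),int((v-215)*10)]
print('tip',cp([e[0],e[1],e[2]-25]))
B=cv2.resize(Q['img'][215:275,280:350],(700,600),interpolation=cv2.INTER_CUBIC)
for col,pts in [((0,255,0),[T(90,120,17),T(90,-120,17),T(-90,-120,17),T(-90,120,17)]),((0,0,255),[T(86,92,13),T(86,-92,13)]),((0,255,255),[T(86-22*np.cos(.7),92,13+22*np.sin(.7)),T(86-22*np.cos(.7),-92,13+22*np.sin(.7))]),((255,0,255),[T(86,92,35),T(86,-92,35)])]:
    cv2.polylines(B,[np.array([cp(p) for p in pts])],len(pts)>2,col,1)
cv2.circle(B,tuple(cp([e[0],e[1],e[2]-25])),5,(0,0,255),2)
cv2.imwrite('pics/m2.png',B)"
```

```text
t 5.25 frame xy [74.8  0.6] tip z 24.0 rot [ 3.142  0.    -0.081] F [ 0.1 -0.1 -0.2] open 0.004
tip [451, 147]
```

View pics/m2.png

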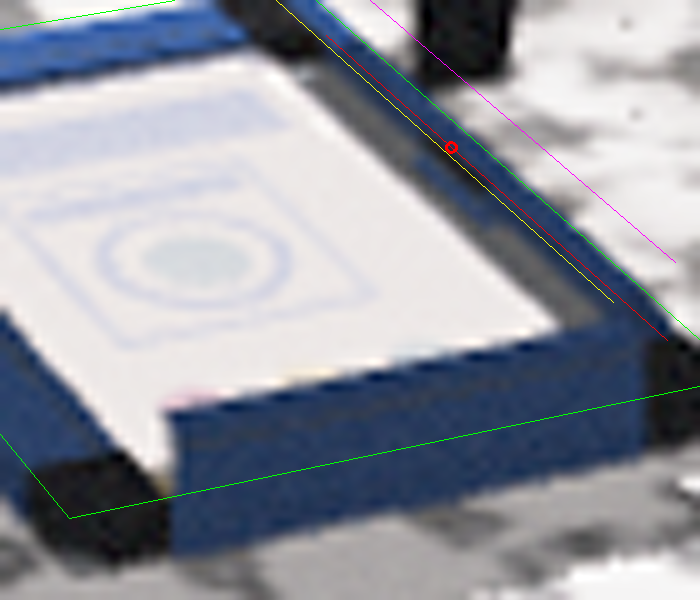

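The enlarged side view shows the finger bottom at about (465,78), clearly off the rail, while the state-based tip projects to (451,147). I'll check the side camera's projection against the earlier pictures.

```bash
python3 -c "
from h import *
Q=read_camera('side');W=read_camera('wrist');S=read_camera('scene')
e=np.array([239.259,-577.409,219.361]);a=.393
ty=np.array([np.sin(a),-np.cos(a),0])
for s in(-1,1):print('start tip inner/outer',[np.round(proj(Q,e+s*k*ty-[0,0,25]),1) for k in(47.5,59.5)])
for n in('start',):
    im=cv2.imread('pics/side0.png')
    K=(im.max(2)<60)
    for x0,x1 in((262,285),(325,350)):
        v,u=np.nonzero(K[255:325,x0:x1]);m=v.max();print('seen lowest',u[v==m]+x0,m+255)
P=np.load('w1.npy',allow_pickle=True).item()
e=np.array([447.1,-155.3,312.5]);h=.217*47.5
for s in(-1,1):print('w1 tips',[np.round(fproj(P,e+[0,s*k,-25])) for k in(h,h+12)])
e=np.array(state()['eef_pos'])
for nm,M,f in(('side',Q,proj),('scene',S,proj),('wrist',W,fproj)):print(nm,np.round(f(M,e-[0,0,25]),1),np.round(f(M,e),1))
p=lambda X:np.round(proj(Q,X),1)
c,n=np.cos(FP[2]),np.sin(FP[2])
T=lambda x,y,z:[FP[0]+c*x-n*y,FP[1]+n*x+c*y,z]
print('nearright cap z0,z17',p(T(-90,-120,0)),p(T(-90,-120,17)),'farright',p(T(90,-120,0)),p(T(90,-120,17)),'farleft',p(T(90,120,17)))
print(Q['cx'],Q['cy'])
m=np.concatenate([W['img'][60:360,120:420],cv2.resize(Q['img'][200:300,255:355],(300,300))],1)
cv2.imwrite('pics/m3.png',m)
"
```

```text
start tip inner/outer [array([275.7, 296.1]), array([269.3, 292.8])]
start tip inner/outer [array([331.3, 324.4]), array([339. , 328.3])]
seen lowest [269 270 271] 286
seen lowest [329 330] 316
w1 tips [array([290., 255.]), array([309., 255.])]
w1 tips [array([258., 255.]), array([240., 255.])]
side [325.1 229.7] [325.8 221.1]
scene [298.8 185.1] [299.4 178.2]
wrist [274.3 255. ] [274.2 273. ]
nearright cap z0,z17 [286.7 273.1] [287.  266.8] farright [353.7 258.7] [354.3 252.7] farleft [309.5 213. ]
271.82548909603514 204.25191520269473
```

View pics/m3.png

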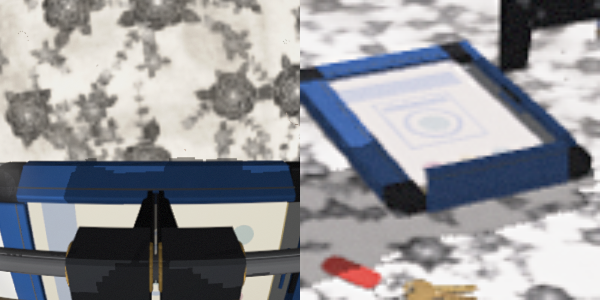

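```bash
python3 -c "
from h import *
W=read_camera('wrist')
c,n=np.cos(FP[2]),np.sin(FP[2])
T=lambda x,y,z:[FP[0]+c*x-n*y,FP[1]+n*x+c*y,z]
y=30
print('frame outer z0,z17',fproj(W,T(90,y,0)).round(1),fproj(W,T(90,y,17)).round(1),'cover edge',fproj(W,T(63,y,11)).round(1))
for th in(0,.3,.6,.9,1.2,1.5):
    f=lambda r,h:fproj(W,T(86-r*np.cos(th)+h*np.sin(th),y,13+r*np.sin(th)+h*np.cos(th)))[1].round(1)
    print(th,'free edge bottom',f(22,-1),'free top',f(22,4),'outer lip top',f(-4,4))
u=int(fproj(W,T(86,y,17))[0])
print(u,[(r,*W['img'][r,u-12].tolist()) for r in range(214,290,2)])
"
```

```text
frame outer z0,z17 [232.1 220.7] [228.8 228.9] cover edge [231.9 262.6]
0 free edge bottom 261.9 free top 265.0 outer lip top 228.9
0.3 free edge bottom 265.1 free top 266.3 outer lip top 226.8
0.6 free edge bottom 265.6 free top 264.5 outer lip top 225.2
0.9 free edge bottom 263.0 free top 259.5 outer lip top 224.2
1.2 free edge bottom 257.4 free top 251.6 outer lip top 224.1
1.5 free edge bottom 249.0 free top 241.6 outer lip top 224.7
229 [(214, 205, 217, 222), (216, 166, 176, 181), (218, 152, 160, 165), (220, 137, 140, 143), (222, 52, 31, 18), (224, 56, 33, 19), (226, 115, 67, 36), (228, 120, 70, 36), (230, 85, 51, 28), (232, 75, 44, 25), (234, 75, 45, 25), (236, 76, 45, 23), (238, 74, 42, 21), (240, 71, 41, 20), (242, 73, 41, 20), (244, 72, 40, 19), (246, 74, 43, 22), (248, 49, 44, 43), (250, 74, 47, 29), (252, 75, 43, 22), (254, 74, 44, 23), (256, 75, 45, 24), (258, 92, 54, 27), (260, 85, 50, 27), (262, 76, 44, 23), (264, 159, 160, 159), (266, 207, 222, 227), (268, 207, 221, 226), (270, 206, 221, 226), (272, 206, 221, 225), (274, 207, 221, 225), (276, 205, 220, 225), (278, 206, 220, 225), (280, 206, 221, 225), (282, 206, 221, 225), (284, 207, 222, 226), (286, 170, 182, 187), (288, 17, 17, 18)]
```

The rail stands at about 0.9 rad with its free edge under the finger, and the finger hasn't touched it yet. The tip seems about 10 mm higher than nominal. I'll lower slowly and watch the force.

Call:
{"fn": "jog_arm", "kwargs": {"motion": [[[0,0,1.5],0],[[0,0,3],0],[[0,0,4.5],0],[[0,0,6],0],[[0,0,6],0]]}}

```text
t: 6.0
eef_pos: [592.1, -118.5, 42.9]
tcp_rot: [-3.142, 0.0, -0.081]
ft_force: [0.1, -0.2, -0.4]
opening: 0.001
grip_force: 0.0
```

Call:
{"fn": "jog_arm", "kwargs": {"motion": [[[0,0,1.5],0],[[0,0,3],0],[[0,0,4],0],[[0,0,5],0],[[0,0,5],0]]}}

```text
t: 6.5
eef_pos: [592.2, -118.5, 38.0]
tcp_rot: [3.142, 0.0, -0.081]
ft_force: [-0.3, 0.6, 0.0]
opening: 0.002
grip_force: 0.0
```

```bash
python3 -c "
from h import *
frame_rel()
W=read_camera('wrist');Q=read_camera('side')
m=np.concatenate([cv2.resize(W['img'][200:310,200:350],(400,293),interpolation=cv2.INTER_CUBIC),cv2.resize(Q['img'][200:275,275:375],(400,293),interpolation=cv2.INTER_CUBIC)],1)
cv2.imwrite('pics/m4.png',m)
"
```

```text
t 6.5 frame xy [74.8  0.6] tip z 13.0 rot [ 3.142  0.    -0.081] F [-0.3  0.6  0. ] open 0.002
```

View pics/m4.png

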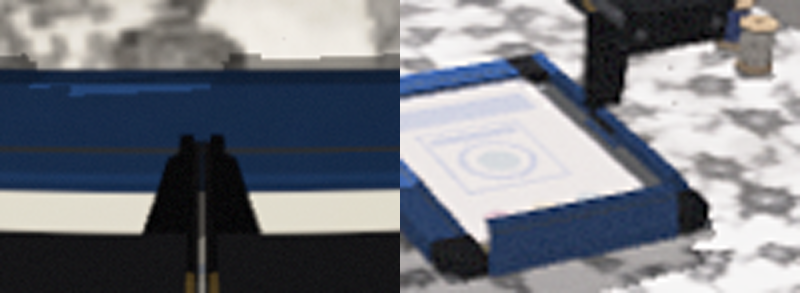

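The crops show the finger right over the middle of the rail. In the side crop its bottom, at (603,103), has just reached the rail's edge. I'll keep going down gently.

Call:
{"fn": "jog_arm", "kwargs": {"motion": [[[0,0,1],0],[[0,0,2],0],[[0,0,3],0],[[0,0,4],0],[[0,0,4],0]]}}

```text
t: 7.1
eef_pos: [590.4, -118.3, 35.1]
tcp_rot: [-3.141, 0.004, -0.081]
ft_force: [-13.1, 0.0, 18.7]
opening: 0.009
grip_force: 9.5
```

```bash
cat >> h.py <<'E'
def edge():
    "rail angle guess: row profile of the long rail's free edge in the wrist view"
    W=read_camera('wrist');c,n=np.cos(FP[2]),np.sin(FP[2])
    T=lambda x,y,z:[FP[0]+c*x-n*y,FP[1]+n*x+c*y,z]
    for y in(35,-35):
        u=int(fproj(W,T(70,y,15))[0]);col=W['img'][:,u-2:u+3].mean(1);b=col[:,0]-col[:,2]
        rows=[r for r in range(200,330) if col[r].min()>100]
        r0=int(fproj(W,T(86,y,17))[1]);blue=next((r for r in range(r0+6,330) if col[r].min()>100),None)
        print(y,'free edge row seen',blue,'model',[(th,*(fproj(W,T(86-22*np.cos(th)+h*np.sin(th),y,13+22*np.sin(th)+h*np.cos(th)))[1].round(1) for h in(-1,4))) for th in(0,.3,.6,.9,1.2)])
E
python3 -c "
from h import *
frame_rel();edge()"
```

```text
t 7.1 frame xy [72.9  0.6] tip z 10.1 rot [-3.141  0.004 -0.081] F [-13.1   0.   18.7] open 0.009
35 free edge row seen 272 model [(0, np.float64(268.2), np.float64(271.7)), (0.3, np.float64(271.8), np.float64(273.3)), (0.6, np.float64(272.6), np.float64(271.6)), (0.9, np.float64(270.1), np.float64(266.6)), (1.2, np.float64(264.3), np.float64(258.3))]
-35 free edge row seen 272 model [(0, np.float64(268.1), np.float64(271.6)), (0.3, np.float64(271.8), np.float64(273.2)), (0.6, np.float64(272.5), np.float64(271.5)), (0.9, np.float64(270.1), np.float64(266.5)), (1.2, np.float64(264.3), np.float64(258.3))]
```

The tool felt -13 N in x and 18.7 N in z, so the finger has met the rail from the wrong side. I'll retreat and check whether the frame moved.

Call:
{"fn": "jog_arm", "kwargs": {"motion": [[[0,0,-8],0],[[0,0,-20],0],[[0,0,-35],0],[[0,0,-60],0],[[-30,0,-100],0]]}}

```text
t: 7.65
eef_pos: [563.7, -116.2, 134.2]
tcp_rot: [-3.142, 0.0, -0.081]
ft_force: [-0.1, 0.4, 1.0]
opening: 0.005
grip_force: 0.0
```

Call:
{"fn": "jog_arm", "kwargs": {"motion": [[[-40,0,-40],0],[[-80,0,-80],0],[[-100,0,-100],0],[[-100,0,-100],0],[[-100,0,-100],0]]}}

```text
t: 8.15
eef_pos: [463.0, -108.1, 235.3]
tcp_rot: [3.141, -0.003, -0.082]
ft_force: [-0.1, -0.2, 0.3]
opening: 0.007
grip_force: 0.0
```

```bash
cat > fit.py <<'E'
from h import *
from scipy.optimize import least_squares
frame_rel()
P=read_camera("wrist");im=P["img"];np.save("w2.npy",dict(P),allow_pickle=True)
K=(im.max(2)<75).astype(np.uint8)
n,l,st,c=cv2.connectedComponentsWithStats(K)
cc,nn=np.cos(FP[2]),np.sin(FP[2])
T=lambda x,y,z:[FP[0]+cc*x-nn*y,FP[1]+nn*x+cc*y,z]
loc=np.array([[76.5,106.5],[76.5,-106.5],[-76.5,-106.5],[-76.5,106.5]])
caps=[]
for a,b in loc:
    g=fproj(P,T(a,b,14)).astype(int)
    w=l[g[1]-9:g[1]+10,g[0]-9:g[0]+10]; k=np.bincount(w[w>0]).argmax(); caps.append(c[k]); print(g,st[k])
W=np.array([fish2world(P,*q,14)[:2] for q in caps])
def res(p):
    R=np.array([[np.cos(p[2]),-np.sin(p[2])],[np.sin(p[2]),np.cos(p[2])]])
    return (loc@R.T*p[3]+p[:2]-W).ravel()
r=least_squares(res,[520,-130,0,1],x_scale=[100,100,1,1]);print(r.x,np.round(r.fun,1))
B=cv2.resize(im[20:230,130:410],(800,600),interpolation=cv2.INTER_CUBIC)
cv2.imwrite("pics/w3.png",B)
S=read_camera("scene")
e=np.array([239.259,-577.409,219.361]);a=.393;ty=np.array([np.sin(a),-np.cos(a),0])
print("scene start tips 25/11/0",[[np.round(proj(S,e+s*53*ty-[0,0,h])) for h in(25,11,0)] for s in(-1,1)])
i0=cv2.imread("pics/scene0.png");v,u=np.nonzero(i0[100:145,500:560].max(2)<45);print("seen low",u[v==v.max()]+500,v.max()+100)
E
python3 fit.py
```

```text
t 8.15 frame xy [-54.8   0.5] tip z 210.3 rot [ 3.141e+00 -3.000e-03 -8.200e-02] F [-0.1 -0.2  0.3] open 0.007
[185  83] [176  73  22  22 356]
[364  83] [353  72  22  24 416]
[359 206] [287 195  84  29 495]
[190 206] [181 196  21  21 383]
[ 5.17459131e+02 -1.11334568e+02 -8.74321303e-02  9.79730032e-01] [ 0.3 -0.7 -1.4  3.3 -0.5 -4.   1.5  1.4]
scene start tips 25/11/0 [[array([513., 147.]), array([515., 142.]), array([517., 138.])], [array([516., 131.]), array([518., 127.]), array([520., 123.])]]
seen low [520] 141
```

View pics/w3.png

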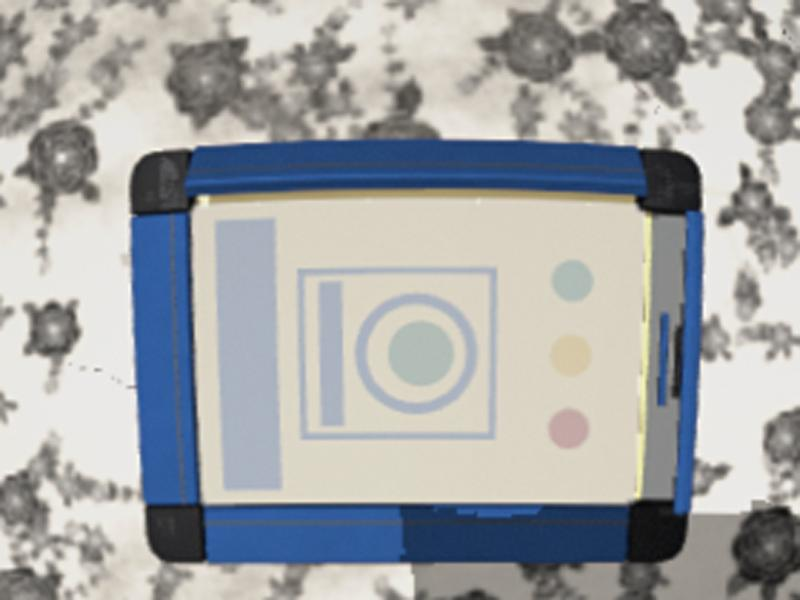

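The frame hasn't moved. The long rail's top and crease show at about (420,170) and the bright free edge at rows 178–190. The short rail is upright at (692,360).

```bash
python3 -c "
from h import *
P=np.load('w2.npy',allow_pickle=True).item()
c,n=np.cos(FP[2]),np.sin(FP[2])
T=lambda x,y,z:[FP[0]+c*x-n*y,FP[1]+n*x+c*y,z]
R=lambda th,r,h,y:fproj(P,T(86-r*np.cos(th)+h*np.sin(th),y,13+r*np.sin(th)+h*np.cos(th))).round(1)
print('long seen: outer 70 crease 79.5 freetop 82.3 freebot 86.7')
for th in(0,.2,.4,.6,.8,1.,1.2,1.5):print(th,'outer',R(th,-4,4,0)[1],'freetop',R(th,22,4,0)[1],'freebot',R(th,22,-1,0)[1],'end u',R(th,22,4,-92.5)[0],R(th,-4,4,-92.5)[0])
S=lambda th,r,h,x:fproj(P,T(x,-116+r*np.cos(th)-h*np.sin(th),13+r*np.sin(th)+h*np.cos(th))).round(1)
print('short seen u at row 147: free bot~%.1f outer %.1f'%(130+683*.35,130+697*.35))
for th in(.8,1.,1.2,1.4,1.5):print(th,S(th,22,4,0),S(th,22,-1,0),S(th,-4,4,0))
print('fixed near rail inner edge',fproj(P,T(-64,0,17)).round(1),'left',fproj(P,T(0,94,17)).round(1),'seen 195, 197')
"
```

```text
long seen: outer 70 crease 79.5 freetop 82.3 freebot 86.7
0 outer 68.3 freetop 90.0 freebot 90.3 end u 353.4 353.5
0.2 outer 67.8 freetop 88.6 freebot 89.8 end u 354.2 353.3
0.4 outer 67.5 freetop 86.5 freebot 88.6 end u 355.1 353.1
0.6 outer 67.4 freetop 83.8 freebot 86.6 end u 355.8 352.9
0.8 outer 67.4 freetop 80.5 freebot 84.0 end u 356.4 352.7
1.0 outer 67.7 freetop 76.9 freebot 80.8 end u 356.9 352.4
1.2 outer 68.1 freetop 73.0 freebot 77.3 end u 357.2 352.2
1.5 outer 69.0 freetop 67.2 freebot 71.5 end u 357.2 352.0
short seen u at row 147: free bot~369.0 outer 373.9
0.8 [364.2 146.8] [360.5 146.4] [374.3 145.9]
1.0 [367.9 147. ] [363.9 146.7] [373.9 145.9]
1.2 [371.8 147.3] [367.5 147. ] [373.4 145.8]
1.4 [375.5 147.5] [371.3 147.2] [372.7 145.7]
1.5 [377.3 147.6] [373.1 147.3] [372.3 145.6]
fixed near rail inner edge [274.9 196.8] left [196.3 145.6] seen 195, 197
```

Call:
{"fn": "jog_arm", "kwargs": {"motion": [[[40,0,0],0],[[85,0,10],0],[[125,0,30],0],[[155,0,60],0],[[175,0,100],0]]}}

```text
t: 8.75
eef_pos: [639.9, -122.1, 131.8]
tcp_rot: [3.141, -0.001, -0.081]
ft_force: [-0.2, 0.8, 0.7]
opening: 0.003
grip_force: 0.0
```

```bash
python3 -c "
from h import *
frame_rel()"
```

```text
t 8.75 frame xy [122.6   0.7] tip z 106.8 rot [ 3.141e+00 -1.000e-03 -8.100e-02] F [-0.2  0.8  0.7] open 0.003
```

The long rail now stands at about 0.65 rad. The finger stuck to the free edge because that edge has to swing inward as it goes down, so I'll follow its arc. First I go above it.

Call:
{"fn": "jog_arm", "kwargs": {"motion": [[[-20,0,20],0],[[-40,0,45],0],[[-44,0,75],0],[[-44,0,90],0],[[-44,0,90],0]]}}

```text
t: 9.25
eef_pos: [592.8, -118.3, 41.3]
tcp_rot: [-3.141, 0.004, -0.081]
ft_force: [-0.6, 0.2, 0.6]
opening: 0.004
grip_force: 0.0
```

```bash
python3 -c "
from h import *
frame_rel();print(state()['eef_pos'])"
```

```text
t 9.25 frame xy [75.3  0.8] tip z 16.3 rot [-3.141  0.004 -0.081] F [-0.6  0.2  0.6] open 0.004
[ 592.76730244 -118.25487716   41.31912696]
```

Call:
{"fn": "jog_arm", "kwargs": {"motion": [[[0,0,3],0],[[0,0,5],0],[[-1,0,7],0],[[-2,0,8],0],[[-2.5,0,9],0]]}}

```text
t: 9.75
eef_pos: [590.9, -118.4, 35.6]
tcp_rot: [3.141, -0.001, -0.081]
ft_force: [-0.9, -0.3, 2.6]
opening: 0.004
grip_force: 1.4
```

Call:
{"fn": "jog_arm", "kwargs": {"motion": [[[-0.8,0,1],0],[[-1.6,0,2],0],[[-2.4,0,3],0],[[-3,0,4],0],[[-3,0,4],0]]}}

```text
t: 10.25
eef_pos: [587.5, -118.1, 31.1]
tcp_rot: [-3.142, 0.0, -0.081]
ft_force: [-3.0, 1.2, 3.0]
opening: 0.009
grip_force: 1.0
```

Call:
{"fn": "jog_arm", "kwargs": {"motion": [[[-0.6,0,1],0],[[-1.2,0,2],0],[[-1.6,0,3],0],[[-2,0,4],0],[[-2,0,4],0]]}}

```text
t: 10.75
eef_pos: [585.7, -117.9, 27.0]
tcp_rot: [3.142, 0.0, -0.081]
ft_force: [-2.8, 0.4, 1.3]
opening: 0.004
grip_force: 1.0
```

Call:
{"fn": "jog_arm", "kwargs": {"motion": [[[-0.3,0,1],0],[[-0.6,0,2],0],[[-0.8,0,3],0],[[-1,0,4],0],[[-1,0,4],0]]}}

```text
t: 11.25
eef_pos: [584.9, -117.9, 23.0]
tcp_rot: [3.142, -0.0, -0.081]
ft_force: [-0.3, 0.2, 0.7]
opening: -0.002
grip_force: 0.0
```

```bash
python3 -c "
from h import *
frame_rel();edge()
W=read_camera('wrist');c,n=np.cos(FP[2]),np.sin(FP[2])
T=lambda x,y,z:[FP[0]+c*x-n*y,FP[1]+n*x+c*y,z]
for y in(35,-35):
  u=int(fproj(W,T(70,y,15))[0])
  print('outer model 0/.6',[fproj(W,T(86+4*np.cos(t)+4*np.sin(t),y,13-4*np.sin(t)+4*np.cos(t)))[1].round(1) for t in(0,.6)])
  print([(r,*W['img'][r,u].tolist()) for r in range(226,300,2)])
"
```

```text
t 11.25 frame xy [67.5  0.6] tip z -2.0 rot [ 3.142 -0.    -0.081] F [-0.3  0.2  0.7] open -0.002
35 free edge row seen 272 model [(0, np.float64(269.2), np.float64(272.9)), (0.3, np.float64(273.1), np.float64(274.6)), (0.6, np.float64(273.9), np.float64(272.8)), (0.9, np.float64(271.3), np.float64(267.4)), (1.2, np.float64(265.0), np.float64(258.6))]
-35 free edge row seen 272 model [(0, np.float64(269.1), np.float64(272.8)), (0.3, np.float64(273.0), np.float64(274.5)), (0.6, np.float64(273.8), np.float64(272.7)), (0.9, np.float64(271.1), np.float64(267.3)), (1.2, np.float64(264.9), np.float64(258.4))]
outer model 0/.6 [np.float64(232.2), np.float64(227.8)]
[(226, 60, 36, 17), (228, 73, 41, 17), (230, 92, 54, 29), (232, 129, 76, 41), (234, 159, 94, 51), (236, 160, 94, 52), (238, 161, 94, 50), (240, 105, 61, 31), (242, 94, 56, 30), (244, 95, 55, 28), (246, 95, 56, 31), (248, 95, 55, 29), (250, 96, 57, 31), (252, 95, 55, 30), (254, 94, 56, 30), (256, 94, 55, 31), (258, 95, 56, 30), (260, 93, 56, 30), (262, 62, 58, 56), (264, 91, 54, 30), (266, 94, 57, 31), (268, 93, 56, 30), (270, 91,
[... 383 characters left out ...]
5, 46, 25), (230, 96, 56, 30), (232, 83, 50, 28), (234, 90, 55, 31), (236, 89, 52, 26), (238, 89, 52, 27), (240, 90, 53, 29), (242, 92, 55, 31), (244, 92, 54, 29), (246, 90, 52, 28), (248, 88, 54, 25), (250, 89, 54, 27), (252, 89, 52, 28), (254, 90, 52, 27), (256, 89, 52, 28), (258, 90, 53, 28), (260, 89, 53, 28), (262, 60, 56, 54), (264, 89, 53, 29), (266, 90, 51, 26), (268, 90, 53, 28), (270, 88, 53, 30), (272, 169, 175, 176), (274, 205, 221, 225), (276, 205, 219, 224), (278, 203, 219, 224), (280, 203, 219, 223), (282, 204, 219, 224), (284, 204, 220, 225), (286, 168, 179, 186), (288, 21, 21, 20), (290, 21, 20, 21), (292, 21, 20, 17), (294, 22, 22, 22), (296, 23, 20, 18), (298, 20, 19, 19)]
```

The crease at row 262 matches the model of a shut rail, so the long rail looks clicked. I'll press down a little to confirm.

Call:
{"fn": "jog_arm", "kwargs": {"motion": [[[0,0,0.7],0],[[0,0,1.4],0],[[0,0,2],0],[[0,0,2.5],0],[[0,0,2.5],0]]}}

```text
t: 11.85
eef_pos: [584.9, -117.9, 21.9]
tcp_rot: [3.141, -0.001, -0.081]
ft_force: [-5.4, 0.5, 14.6]
opening: 0.005
grip_force: 7.2
```

The finger bottoms out at eef z 22, about 10 N/mm stiff, so the rail is shut. Now over to the right-hand side of the short rail.

Call:
{"fn": "jog_arm", "kwargs": {"motion": [[[0,0,-15],0],[[-10,15,-40],0],[[-30,55,-55],0],[[-50,95,-55],0],[[-67,135,-55],0]]}}

```text
t: 12.35
eef_pos: [506.4, -248.2, 77.0]
tcp_rot: [3.141, -0.002, -0.08]
ft_force: [0.5, 0.3, -0.2]
opening: 0.007
grip_force: 0.0
```

Call:
{"fn": "jog_arm", "kwargs": {"motion": [[[0,20,0],0],[[0,20,10],0],[[0,20,30],0],[[0,20,39],0],[[0,20,39],0]]}}

```text
t: 12.85
eef_pos: [505.1, -265.7, 35.5]
tcp_rot: [-3.14, 0.002, -0.08]
ft_force: [0.1, 0.3, -0.3]
opening: 0.003
grip_force: 0.0
```

```bash
cat >> h.py <<'E'
def short():
    W=read_camera('wrist');c,n=np.cos(FP[2]),np.sin(FP[2])
    T=lambda x,y,z:[FP[0]+c*x-n*y,FP[1]+n*x+c*y,z]
    S=lambda th,r,h,x:fproj(W,T(x,-116+r*np.cos(th)-h*np.sin(th),13+r*np.sin(th)+h*np.cos(th))).round(1)
    x=45
    for th in(0,.3,.6,.9,1.2,1.4):print(th,'outer',S(th,-4,4,x),'crease',S(th,15,4,x)[0],'free top',S(th,22,4,x)[0],'bot',S(th,22,-1,x)[0])
    r=int(S(0,10,4,x)[1]);u=int(S(0,10,4,x)[0])
    print('row',r,[(k,*W['img'][r,k].tolist()) for k in range(u-24,u+26,2)])
E
python3 -c "
from h import *
frame_rel();print(state()['eef_pos']);short()"
```

```text
t 12.85 frame xy [-1.000e-01 -1.532e+02] tip z 10.5 rot [-3.14e+00  2.00e-03 -8.00e-02] F [ 0.1  0.3 -0.3] open 0.003
[ 505.12597305 -265.71273582   35.45900265]
0 outer [217.2 188.2] crease 186.0 free top 174.8 bot 177.2
0.3 outer [219.3 187.7] crease 187.1 free top 175.2 bot 175.2
0.6 outer [220.7 187.1] crease 190.6 free top 179.0 bot 176.4
0.9 outer [221.2 186.5] crease 196.2 free top 186.2 bot 181.0
1.2 outer [220.9 185.9] crease 203.6 free top 196.4 bot 188.9
1.4 outer [220.3 185.6] crease 209.0 free top 204.3 bot 195.7
row 188 [(170, 196, 211, 218), (172, 197, 213, 219), (174, 196, 212, 218), (176, 197, 213, 218), (178, 198, 213, 219), (180, 198, 214, 220), (182, 102, 115, 122), (184, 105, 144, 158), (186, 106, 152, 169), (188, 181, 231, 233), (190, 156, 167, 156), (192, 145, 83, 41), (194, 147, 87, 46), (196, 129, 76, 40), (198, 148, 87, 46), (200, 142, 83, 44), (202, 103, 61, 30), (204, 52, 29, 12), (206, 50, 29, 14), (208, 40, 36, 32), (210, 51, 29, 15), (212, 49, 29, 16), (214, 51, 29, 17), (216, 49, 27, 14), (218, 51, 30, 15)]
```

The short rail stands at about 1.3 rad. Pushing it inwards from outside.

Call:
{"fn": "jog_arm", "kwargs": {"motion": [[[0,-10,0],0],[[0,-16,0],0],[[0,-20,0],0],[[0,-24,0],0],[[0,-28,0],0]]}}

```text
t: 13.4
eef_pos: [507.8, -238.6, 36.9]
tcp_rot: [3.141, -0.0, -0.081]
ft_force: [0.8, 1.3, 0.3]
opening: 0.003
grip_force: 0.0
```

Call:
{"fn": "jog_arm", "kwargs": {"motion": [[[0,-4,0],0],[[0,-8,0],0],[[0,-12,0],0],[[0,-15,0],0],[[0,-15,0],0]]}}

```text
t: 13.9
eef_pos: [508.9, -223.7, 36.7]
tcp_rot: [-3.142, 0.0, -0.081]
ft_force: [0.2, 0.2, 0.2]
opening: 0.004
grip_force: 0.0
```

```bash
python3 -c "
from h import *
frame_rel();print(state()['eef_pos']);short()"
```

```text
t 13.9 frame xy [   0.3 -111. ] tip z 11.7 rot [-3.142  0.    -0.081] F [0.2 0.2 0.2] open 0.004
[ 508.91012376 -223.69261454   36.6922281 ]
0 outer [289.5 188.1] crease 256.8 free top 244.9 bot 245.6
0.3 outer [291.1 187.7] crease 259.7 free top 247.7 bot 245.8
0.6 outer [291.9 187.1] crease 264.8 free top 254.0 bot 249.5
0.9 outer [291.9 186.5] crease 271.8 free top 263.6 bot 256.6
1.2 outer [291.  185.9] crease 280.0 free top 275.4 bot 266.6
1.4 outer [290.  185.6] crease 285.7 free top 283.8 bot 274.5
row 188 [(241, 199, 215, 220), (243, 198, 215, 219), (245, 197, 213, 218), (247, 200, 215, 220), (249, 179, 194, 200), (251, 108, 148, 163), (253, 110, 156, 172), (255, 149, 137, 118), (257, 134, 76, 38), (259, 127, 76, 40), (261, 127, 75, 39), (263, 140, 83, 44), (265, 136, 80, 42), (267, 97, 58, 30), (269, 89, 52, 26), (271, 90, 54, 30), (273, 66, 61, 57), (275, 88, 51, 28), (277, 89, 52, 28), (279, 88, 52, 28), (281, 88, 50, 27), (283, 89, 50, 27), (285, 90, 53, 28), (287, 89, 52, 27), (289, 90, 54, 28)]
```

Call:
{"fn": "jog_arm", "kwargs": {"motion": [[[0,-1.3,1],0],[[0,-2.6,2],0],[[0,-4,3],0],[[0,-5,4],0],[[0,-5.5,4.5],0]]}}

```text
t: 14.45
eef_pos: [509.4, -218.5, 32.1]
tcp_rot: [3.142, -0.0, -0.081]
ft_force: [0.6, 0.8, 1.8]
opening: 0.004
grip_force: 0.6
```

Call:
{"fn": "jog_arm", "kwargs": {"motion": [[[0,-0.8,1],0],[[0,-1.6,2],0],[[0,-2.4,3],0],[[0,-3,4],0],[[0,-3,4],0]]}}

```text
t: 14.95
eef_pos: [509.6, -215.5, 28.1]
tcp_rot: [3.142, 0.0, -0.081]
ft_force: [-0.1, -0.3, 1.4]
opening: 0.009
grip_force: 0.5
```

Call:
{"fn": "jog_arm", "kwargs": {"motion": [[[0,-0.5,1],0],[[0,-1,2],0],[[0,-1.4,3],0],[[0,-1.7,4],0],[[0,-1.7,5],0]]}}

```text
t: 15.45
eef_pos: [509.7, -213.8, 23.0]
tcp_rot: [-3.142, 0.0, -0.081]
ft_force: [1.3, 0.5, 0.7]
opening: 0.003
grip_force: 0.6
```

Call:
{"fn": "jog_arm", "kwargs": {"motion": [[[0,0,0.6],0],[[0,0,1.2],0],[[0,0,1.8],0],[[0,0,2.2],0],[[0,0,2.2],0]]}}

```text
t: 15.95
eef_pos: [509.7, -213.9, 21.9]
tcp_rot: [3.141, -0.0, -0.081]
ft_force: [-2.6, 2.0, 13.6]
opening: 0.005
grip_force: 6.9
```

```bash
python3 -c "
from h import *
frame_rel();print(state()['eef_pos']);short()"
```

```text
t 15.95 frame xy [   0.2 -101.2] tip z -3.1 rot [ 3.141 -0.    -0.081] F [-2.6  2.  13.6] open 0.005
[ 509.67793709 -213.8787806    21.85712895]
0 outer [308.9 194.1] crease 273.7 free top 260.6 bot 261.0
0.3 outer [310.5 193.5] crease 277.2 free top 264.3 bot 261.8
0.6 outer [311.2 192.8] crease 283.1 free top 271.8 bot 266.4
0.9 outer [311.  192.1] crease 291.0 free top 282.6 bot 274.6
1.2 outer [309.9 191.5] crease 300.0 free top 295.7 bot 286.0
1.4 outer [308.7 191.1] crease 306.1 free top 304.9 bot 294.7
row 194 [(259, 203, 219, 223), (261, 173, 184, 189), (263, 139, 80, 42), (265, 161, 96, 51), (267, 160, 94, 49), (269, 160, 95, 52), (271, 159, 94, 49), (273, 134, 96, 73), (275, 117, 95, 85), (277, 158, 93, 48), (279, 156, 91, 47), (281, 155, 92, 50), (283, 155, 90, 47), (285, 155, 91, 49), (287, 156, 92, 49), (289, 155, 91, 49), (291, 156, 90, 48), (293, 157, 91, 48), (295, 157, 91, 47), (297, 155, 89, 48), (299, 156, 92, 48), (301, 155, 90, 46), (303, 154, 92, 48), (305, 154, 91, 47), (307, 140, 82, 43)]
```

Both rails match the shut model. Taking the hand off and going to the left end of the long rail.

Call:
{"fn": "jog_arm", "kwargs": {"motion": [[[0,0,-15],0],[[0,0,-40],0],[[25,-45,-40],0],[[45,-90,-40],0],[[65,-135,-40],0]]}}

```text
t: 16.5
eef_pos: [586.2, -83.5, 61.2]
tcp_rot: [3.141, -0.0, -0.082]
ft_force: [0.2, 0.0, -0.1]
opening: 0.002
grip_force: 0.0
```

Call:
{"fn": "jog_arm", "kwargs": {"motion": [[[12,-40,0],0],[[12,-40,10],0],[[12,-40,25],0],[[12,-40,30],0],[[12,-40,30],0]]}}

```text
t: 17.0
eef_pos: [599.7, -46.8, 29.7]
tcp_rot: [-3.142, 0.002, -0.083]
ft_force: [0.1, 0.5, 0.9]
opening: 0.002
grip_force: 0.0
```

```bash
python3 -c "
from h import *
frame_rel();print(state()['eef_pos'])
W=read_camera('wrist');c,n=np.cos(FP[2]),np.sin(FP[2])
T=lambda x,y,z:[FP[0]+c*x-n*y,FP[1]+n*x+c*y,z]
for y in(40,):
  u=int(fproj(W,T(70,y,15))[0])
  for t in(0,.15,.3):print(t,[fproj(W,T(86-r*np.cos(t)+h*np.sin(t),y,13+r*np.sin(t)+h*np.cos(t)))[1].round(1) for r,h in((-4,4),(15,4),(22,4))])
  print(u,[(r,*W['img'][r,u].tolist()) for r in range(226,284,2)])
"
```

```text
t 17.0 frame xy [76.5 72.6] tip z 4.7 rot [-3.142e+00  2.000e-03 -8.300e-02] F [0.1 0.5 0.9] open 0.002
[599.7405942  -46.84811684  29.6867425 ]
0 [np.float64(242.3), np.float64(270.8), np.float64(280.7)]
0.15 [np.float64(241.1), np.float64(271.3), np.float64(282.0)]
0.3 [np.float64(239.9), np.float64(271.3), np.float64(282.6)]
326 [(226, 109, 115, 119), (228, 91, 95, 99), (230, 87, 91, 95), (232, 81, 76, 74), (234, 52, 30, 15), (236, 53, 31, 16), (238, 54, 32, 17), (240, 67, 40, 24), (242, 73, 43, 23), (244, 90, 52, 27), (246, 95, 55, 26), (248, 96, 57, 31), (250, 96, 57, 31), (252, 95, 57, 30), (254, 95, 56, 30), (256, 95, 56, 28), (258, 98, 59, 33), (260, 95, 54, 29), (262, 95, 56, 30), (264, 93, 56, 30), (266, 92, 54, 27), (268, 92, 53, 29), (270, 61, 52, 45), (272, 87, 55, 35), (274, 94, 55, 28), (276, 93, 55, 29), (278, 93, 60, 44), (280, 187, 199, 204), (282, 204, 219, 224)]
```

Call:
{"fn": "jog_arm", "kwargs": {"motion": [[[0,0,4],0],[[0,0,6.5],0],[[0,0,7.5],0],[[0,0,8.3],0],[[0,0,8.3],0]]}}

```text
t: 17.55
eef_pos: [600.7, -45.7, 22.7]
tcp_rot: [3.141, -0.0, -0.081]
ft_force: [0.9, 1.0, 0.1]
opening: 0.005
grip_force: 0.0
```

Call:
{"fn": "jog_arm", "kwargs": {"motion": [[[0,0,0.4],0],[[0,0,0.8],0],[[0,0,1.1],0],[[0,0,1.1],0],[[0,0,1.1],0]]}}

```text
t: 18.05
eef_pos: [600.8, -45.7, 21.8]
tcp_rot: [3.142, -0.0, -0.081]
ft_force: [-0.9, 0.4, 5.5]
opening: 0.006
grip_force: 2.5
```

Light contact of 5.5 N. Sliding right.

Call:
{"fn": "jog_arm", "kwargs": {"motion": [[[0,8,0],0],[[0,18,0],0],[[0,28,0],0],[[0,38,0],0],[[0,46,0],0]]}}

```text
t: 18.55
eef_pos: [597.3, -91.7, 22.0]
tcp_rot: [-3.141, -0.001, -0.081]
ft_force: [0.7, 6.4, 5.5]
opening: 0.003
grip_force: 3.2
```

Call:
{"fn": "jog_arm", "kwargs": {"motion": [[[0,8,0],0],[[0,16,0],0],[[0,24,0],0],[[0,30,0],0],[[0,30,0],0]]}}

```text
t: 19.05
eef_pos: [594.8, -122.2, 22.0]
tcp_rot: [3.141, -0.001, -0.082]
ft_force: [-1.0, -1.7, 6.0]
opening: 0.005
grip_force: 3.0
```

Call:
{"fn": "jog_arm", "kwargs": {"motion": [[[0,4,-0.3],0],[[0,13,-0.3],0],[[0,22,-0.3],0],[[0,31,-0.3],0],[[0,40,-0.3],0]]}}

```text
t: 19.55
eef_pos: [591.2, -162.2, 21.9]
tcp_rot: [-3.142, -0.0, -0.082]
ft_force: [0.3, 4.4, 4.8]
opening: 0.006
grip_force: 2.5
```

Call:
{"fn": "jog_arm", "kwargs": {"motion": [[[0,9,0],0],[[0,18,0],0],[[0,27,0],0],[[0,32,0],0],[[0,32,0],0]]}}

```text
t: 20.05
eef_pos: [588.6, -194.5, 21.9]
tcp_rot: [3.141, -0.0, -0.082]
ft_force: [-1.4, -3.6, 3.3]
opening: 0.007
grip_force: 2.0
```

```bash
python3 -c "
from h import *
frame_rel();print(state()['eef_pos'])
W=read_camera('wrist');c,n=np.cos(FP[2]),np.sin(FP[2])
T=lambda x,y,z:[FP[0]+c*x-n*y,FP[1]+n*x+c*y,z]
q=fproj(W,T(76.5,-120,14));print('outer right corner edge model',q)
r=int(q[1]);print([(k,*W['img'][r,k].tolist()) for k in range(int(q[0])-20,int(q[0])+21,4)])
"
```

```text
t 20.05 frame xy [ 77.3 -75.5] tip z -3.1 rot [ 3.141 -0.    -0.082] F [-1.4 -3.6  3.3] open 0.007
[ 588.57644848 -194.52737545   21.88172559]
outer right corner edge model [348.06949434 267.0650485 ]
[(328, 22, 22, 22), (332, 19, 19, 17), (336, 23, 22, 23), (340, 20, 17, 17), (344, 20, 17, 18), (348, 54, 56, 58), (352, 144, 152, 156), (356, 147, 155, 160), (360, 147, 155, 160), (364, 123, 130, 132), (368, 99, 103, 106)]
```

The frame is still in place. I'll skim over the corner cap, then come down onto the short rail's far end.

Call:
{"fn": "jog_arm", "kwargs": {"motion": [[[0,6,-2.5],0],[[0,20,-2.5],0],[[-6,31,-2.5],0],[[-20,31,-2.5],0],[[-33,31,-2.5],0]]}}

```text
t: 20.6
eef_pos: [552.1, -222.4, 24.0]
tcp_rot: [-3.141, 0.001, -0.082]
ft_force: [0.3, -0.3, 0.1]
opening: 0.008
grip_force: 0.0
```

Call:
{"fn": "jog_arm", "kwargs": {"motion": [[[0,0,1.5],0],[[0,0,2.2],0],[[0,0,2.6],0],[[0,0,2.6],0],[[0,0,2.6],0]]}}

```text
t: 21.1
eef_pos: [553.7, -221.7, 21.9]
tcp_rot: [3.141, -0.001, -0.081]
ft_force: [-1.7, -1.9, 2.5]
opening: 0.005
grip_force: 1.5
```

```bash
python3 -c "
from h import *
frame_rel()"
```

```text
t 21.1 frame xy [  44.7 -105.4] tip z -3.1 rot [ 3.141e+00 -1.000e-03 -8.100e-02] F [-1.7 -1.9  2.5] open 0.005
```

Call:
{"fn": "jog_arm", "kwargs": {"motion": [[[-6,0,0.1],0],[[-15,0,0.1],0],[[-24,0,0.1],0],[[-33,0,0.1],0],[[-42,0,0.1],0]]}}

```text
t: 21.6
eef_pos: [510.9, -218.1, 22.0]
tcp_rot: [3.141, -0.001, -0.081]
ft_force: [3.8, -0.6, 5.3]
opening: 0.01
grip_force: 2.5
```

Call:
{"fn": "jog_arm", "kwargs": {"motion": [[[-9,0,0],0],[[-18,0,0],0],[[-27,0,0],0],[[-36,0,0],0],[[-44,0,0],0]]}}

```text
t: 22.1
eef_pos: [466.8, -214.5, 21.8]
tcp_rot: [3.141, -0.0, -0.081]
ft_force: [3.2, -1.1, 4.8]
opening: 0.002
grip_force: 2.4
```

Call:
{"fn": "jog_arm", "kwargs": {"motion": [[[-3,0,0],0],[[-3,0,0],0],[[-3,0,0],0]]}}

```text
t: 22.4
eef_pos: [463.5, -214.0, 21.7]
tcp_rot: [-3.141, 0.002, -0.081]
ft_force: [-0.1, -1.0, 7.6]
opening: 0.002
grip_force: 3.8
```

Call:
{"fn": "jog_arm", "kwargs": {"motion": [[[0,0,-10],0],[[0,0,-40],0],[[0,0,-85],0],[[-10,0,-130],0],[[-10,-10,-170],0]]}}

```text
t: 22.9
eef_pos: [453.6, -203.3, 193.6]
tcp_rot: [-3.141, 0.002, -0.082]
ft_force: [0.5, -0.5, -0.2]
opening: 0.006
grip_force: 0.0
```

Call:
{"fn": "jog_arm", "kwargs": {"motion": [[[0,-40,0],0],[[0,-80,0],0],[[0,-100,0],0],[[0,-100,0],0],[[0,-100,0],0]]}}

```text
t: 23.4
eef_pos: [463.0, -103.7, 191.7]
tcp_rot: [3.142, 0.001, -0.08]
ft_force: [0.0, -0.5, -1.0]
opening: 0.004
grip_force: 0.0
```

```bash
python3 fit.py | head -6; python3 -c "
from h import *
P=np.load('w2.npy',allow_pickle=True).item();im=P['img']
c,n=np.cos(FP[2]),np.sin(FP[2])
T=lambda x,y,z:[FP[0]+c*x-n*y,FP[1]+n*x+c*y,z]
L=lambda t,r,h:fproj(P,T(86-r*np.cos(t)+h*np.sin(t),0,13+r*np.sin(t)+h*np.cos(t))).round(1)
S=lambda t,r,h:fproj(P,T(0,-116+r*np.cos(t)-h*np.sin(t),13+r*np.sin(t)+h*np.cos(t))).round(1)
for t in(0,.1,.35):print(t,'long free',L(t,22,4)[1],'short free',S(t,22,4)[0])
u,v=L(0,22,4).astype(int);print([(r,int(im[r,u].min())) for r in range(v-8,v+8)])
u,v=S(0,22,4).astype(int);print([(k,int(im[v,k].min())) for k in range(u-8,u+8)])
"
```

```text
t 23.4 frame xy [-55.2   4.8] tip z 166.7 rot [ 3.142e+00  1.000e-03 -8.000e-02] F [ 0.  -0.5 -1. ] open 0.004
[178  77] [168  66  24  26 485]
[379  78] [368  66  23  26 532]
[372 215] [359 204  26  28 522]
[184 215] [174 204  24  23 473]
[ 5.17539391e+02 -1.13217789e+02 -8.22359845e-02  9.90622982e-01] [-0.2 -0.2 -0.  -0.   0.2 -0.1  0.   0.3]
0 long free 85.3 short free 367.0
0.1 long free 84.6 short free 368.1
0.35 long free 82.0 short free 371.4
[(77, 51), (78, 73), (79, 74), (80, 50), (81, 49), (82, 51), (83, 50), (84, 40), (85, 54), (86, 159), (87, 199), (88, 201), (89, 199), (90, 198), (91, 200), (92, 198)]
[(359, 200), (360, 198), (361, 200), (362, 199), (363, 199), (364, 200), (365, 196), (366, 98), (367, 31), (368, 40), (369, 44), (370, 45), (371, 45), (372, 46), (373, 69), (374, 66)]
```

The frame is within 1 mm of where it lay, and both rails read flat. Handing in.

```bash
python3 -c "
from h import *
print(job_done())"
```

```text
the job is handed in; nothing more can be done
None
```

I handed the job in at about 23 s: both rails measure flat, and the fingertips ran lightly along the long rail and then the short rail, lifting about 2 mm over the corner cap. The frame stayed within 1 mm of where it lay. A first press on the long rail met about 23 N (limit 50 N) and was backed off; `job_done` gave no verdict.

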